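# Stroke the bobbin keepers shut

### The job

Six sewing-machine bobbins lie in a bowed row on the wooden tray, each with a little brass keeper standing open at its hinge. Run the closed fingertips lightly along the row, skimming just over the tops of the hinges, so that the keepers fold right down over their bobbins one after another in order, starting at the end of the row where a keeper, not a bobbin, comes first. Grasp and lift nothing, do not press hard or shove the tray away, and leave the reels, thimble and other things where they stand.

Things in the scene. Friction and masses are not known exactly. Their poses are not given: they have to be found in the camera images.
- tray: Loose dark wooden board, 130 (x) by 300 (y) mm, 0.8 kg, on the table; top 16 mm up, low rim to 21 mm. Origin: centre of its underside. Six flat steel bobbins (21 mm wide, tops 23 mm above the table) lie in a row along its y, on an arc of 220 mm radius bowed to its +x side. Each has a brass keeper, a strip hinged on the bobbin's -y side.
- hinge0 (a point): Middle of the hinge axis of keeper 0, 27 mm above the table, between two brass lugs (tops 28 mm above the table, 28 mm over both). First of the row (at the tray's -y end). Hinges are 42 mm apart along the row; the hinge axis lies level and across the row, and the bobbin's centre is 18 mm further along the row (to +y).
- keeper0 (a joint): Fold of keeper 0, a brass strip 17 mm wide, 3 mm thick, reaching 30 mm from its hinge. 0 rad = standing straight up; it grows as the strip tips along the row towards the tray's +y, over its bobbin; 1.57 = level (its upper face then 28.5 mm above the table); stop at 1.65. Stiff hinge (0.004 N m): stays where left. Starts at 0 to 0.45.
- hinge1 (a point): Middle of the hinge axis of keeper 1, 27 mm above the table, between two brass lugs (tops 28 mm above the table, 28 mm over both). Hinges are 42 mm apart along the row; the hinge axis lies level and across the row, and the bobbin's centre is 18 mm further along the row (to +y).
- keeper1 (a joint): Fold of keeper 1, a brass strip 17 mm wide, 3 mm thick, reaching 30 mm from its hinge. 0 rad = standing straight up; it grows as the strip tips along the row towards the tray's +y, over its bobbin; 1.57 = level (its upper face then 28.5 mm above the table); stop at 1.65. Stiff hinge (0.004 N m): stays where left. Starts at 0 to 0.45.
- hinge2 (a point): Middle of the hinge axis of keeper 2, 27 mm above the table, between two brass lugs (tops 28 mm above the table, 28 mm over both). Hinges are 42 mm apart along the row; the hinge axis lies level and across the row, and the bobbin's centre is 18 mm further along the row (to +y).
- keeper2 (a joint): Fold of keeper 2, a brass strip 17 mm wide, 3 mm thick, reaching 30 mm from its hinge. 0 rad = standing straight up; it grows as the strip tips along the row towards the tray's +y, over its bobbin; 1.57 = level (its upper face then 28.5 mm above the table); stop at 1.65. Stiff hinge (0.004 N m): stays where left. Starts at 0 to 0.45.
- hinge3 (a point): Middle of the hinge axis of keeper 3, 27 mm above the table, between two brass lugs (tops 28 mm above the table, 28 mm over both). Hinges are 42 mm apart along the row; the hinge axis lies level and across the row, and the bobbin's centre is 18 mm further along the row (to +y).
- keeper3 (a joint): Fold of keeper 3, a brass strip 17 mm wide, 3 mm thick, reaching 30 mm from its hinge. 0 rad = standing straight up; it grows as the strip tips along the row towards the tray's +y, over its bobbin; 1.57 = level (its upper face then 28.5 mm above the table); stop at 1.65. Stiff hinge (0.004 N m): stays where left. Starts at 0 to 0.45.
- hinge4 (a point): Middle of the hinge axis of keeper 4, 27 mm above the table, between two brass lugs (tops 28 mm above the table, 28 mm over both). Hinges are 42 mm apart along the row; the hinge axis lies level and across the row, and the bobbin's centre is 18 mm further along the row (to +y).
- keeper4 (a joint): Fold of keeper 4, a brass strip 17 mm wide, 3 mm thick, reaching 30 mm from its hinge. 0 rad = standing straight up; it grows as the strip tips along the row towards the tray's +y, over its bobbin; 1.57 = level (its upper face then 28.5 mm above the table); stop at 1.65. Stiff hinge (0.004 N m): stays where left. Starts at 0 to 0.45.
- hinge5 (a point): Middle of the hinge axis of keeper 5, 27 mm above the table, between two brass lugs (tops 28 mm above the table, 28 mm over both). Last of the row (at the tray's +y end). Hinges are 42 mm apart along the row; the hinge axis lies level and across the row, and the bobbin's centre is 18 mm further along the row (to +y).
- keeper5 (a joint): Fold of keeper 5, a brass strip 17 mm wide, 3 mm thick, reaching 30 mm from its hinge. 0 rad = standing straight up; it grows as the strip tips along the row towards the tray's +y, over its bobbin; 1.57 = level (its upper face then 28.5 mm above the table); stop at 1.65. Stiff hinge (0.004 N m): stays where left. Starts at 0 to 0.45.
- spool_small: Small cork-coloured reel, 26 mm wide, 34 mm tall, standing on the tray on the hollow side of the row. Bystander. Origin at the centre of its underside.
- thimble: Steel thimble, 19 mm wide, 22 mm tall, standing on the tray on the hollow side of the row. Bystander. Origin at the centre of its underside.
- spool_dark: Black thread reel, 40 mm wide, 52 mm tall, standing on the table beyond the tray's +x edge. Bystander. Origin at the centre of its underside.
- spool_grey: Grey thread reel, 36 mm wide, 60 mm tall, standing on the table beyond the tray's +x edge. Bystander. Origin at the centre of its underside.
- tin: Flat green tin, 64 x 97 x 24 mm, lying on the table to one side. Bystander. Origin at the centre of its underside.
- mushroom: Wooden darning mushroom, 68 mm wide, 83 mm tall, standing cap up on the table to one side. Bystander. Origin at the centre of its underside.
- button_jar: Glass jar with a metal lid, 60 mm wide, 75 mm tall, on the table to one side. Bystander. Origin at the centre of its underside.

How it is judged:
On the way, in this order (a step that is already met when the one before it is completed fails the run):
1. the first keeper along the row is tipped over (past 0.9 rad) (value of joint keeper0 above 0.9 rad), for 0.1 s.
2. the second keeper along the row is tipped over (past 0.9 rad) (value of joint keeper1 above 0.9 rad), for 0.1 s.
3. the third keeper along the row is tipped over (past 0.9 rad) (value of joint keeper2 above 0.9 rad), for 0.1 s.
4. the fourth keeper along the row is tipped over (past 0.9 rad) (value of joint keeper3 above 0.9 rad), for 0.1 s.
5. the fifth keeper along the row is tipped over (past 0.9 rad) (value of joint keeper4 above 0.9 rad), for 0.1 s.
6. the sixth keeper along the row is tipped over (past 0.9 rad) (value of joint keeper5 above 0.9 rad), for 0.1 s.
At the end, for the whole second after the job is handed in: All six keepers are folded down over their bobbins (each past 1.25 rad, within about 18 degrees of level), having been tipped in order along the row; the tray lies flat and at rest within 30 mm of where it was; the other things are within 30 mm of where they stood (value of joint each of keeper0, keeper1, keeper2, keeper3, keeper4, keeper5 above 1.25 rad and linear speed of tray below 0.02 m/s and angle between tray's own z axis and vertical below 0.05 rad and distance of each of tray, spool_small, thimble, spool_dark, spool_grey, tin, mushroom, button_jar from where it was at the start of the episode below 0.03 m); the robot touches nothing.
It fails at once if the tray is lifted (more than 12 mm) or tipped up (height (world z) of tray above 0.012 m or angle between tray's own z axis and vertical above 0.12 rad).
It fails at once if the tray is shoved more than 30 mm (distance of tray from where it was at the start of the episode above 0.03 m).
It fails at once if the fingers press on the tray or its keepers with more than 30 N (contact force between the fingers and tray above 30 N).
It fails at once if a bystander is moved or lifted more than 30 mm (distance of any of spool_small, thimble, spool_dark, spool_grey, tin, mushroom, button_jar from where it was at the start of the episode above 0.03 m).
It also fails if it takes over 42 s, if anything falls off the work surface, if the arm or the gripper's body presses on something with over 40 N, if the wrist force passes 120 N, or if a joint passes its speed limit or range.

### The arm

A 6-joint arm with a two-finger parallel gripper is mounted at the origin on the work surface. World frame = base frame: x ahead of the robot, y to its left, z up, the work surface at z = 0. Lengths are in m, angles in rad, forces in N, time in s.
With the tool pointing down it reaches from about 0.275 to 0.75 m from the base axis. Payload 10.2 kg.
Tool frame: the origin (TCP) lies between the finger pads; the fingertips stand 8 mm ahead of it and the grasp point (between the pads) lies 11 mm behind it (tip_reach is the distance from the TCP to the fingertips, in m); z points along the fingers, y is the line along which they close (so a half turn about z gives the same grasp; the last joint's range is limited). The gripper opens to 88 mm and grips with 3 to 60 N. Pads are 18 mm wide; open, the fingers measure 123 mm over their backs; the gripper's body (75 mm by 187 mm) begins 45 mm behind the grasp point.
Start: joints at [-1.367, 0.313, 1.498, -0, 1.331, -0.223], TCP at [0.217, -0.478, 0.247] pointing down, gripper open.
Joint ranges: [-2.94, 2.94], [-0.97, 2.17], [0.19, 2.56], [-1.23, 4.37], [0.02, 3.11], [-2.88, 2.88]. Speed limits (rad/s): [2.39, 2.39, 3.01, 3.14, 3.14, 3.14].

### API

Orientations are given as [roll, pitch, yaw] about the fixed x, y, z axes, in that order (R = Rz(yaw) Ry(pitch) Rx(roll)).
In Python, from plant import sense, get_image, finish_job, tip_reach gives the robot as it stands.
- The arm moves only by the tool play_rows, never from a script. Its arguments are lists of equal length, an entry for each row: "travel": the shift along the tool's x, y, z in mm, a list of three; "yaw": the turn about the tool's z in degrees. A call has 1 to 10 rows; each row is the pose to reach, as a shift and turn from the pose commanded when the call began, along the tool's axes at that moment; what a row does not reach only later rows make up. A row lasts 1/8 s, in which the tool goes at most 62.5 mm and 10.7 degrees, less where a joint would pass 70% of its speed; a pose out of reach is approached as far as the arm can. A call with a gripper value outside its range is refused whole. "jaw" is the closure in counts, from 0 (fully open) to 255 (shut), set as the call begins (left out, the last holds). The fingers move at their own pace and stop on an object; the grip force is fixed at half the most. Time passes only in rows, so rows that repeat a pose let the fingers close. It gives the time, the measured TCP pose, the force, the opening and the grip force at its end, in the units of the state.
- sense(): the state, without advancing time (a new reading comes with each control period).
- get_image(name): name is "scene" or "side" or "wrist"; returns a dict with "img" (420x560x3 uint8, red, green, blue), "fx", "fy", "cx", "cy" (pixels), "R" (3x3) and "t" (3): a world point X has camera coordinates R X + t. Camera axes: x right, y down, z forward; pixel columns grow to the right and rows downward; lengths in m; the calibration is good to about 2 mm. A picture is of the moment at which its call begins. There is no depth.
- finish_job(): hands the job in; it is judged then, once.
The state is a dict: "clock": time; "joint_positions": joint angles; "joint_vel": joint speeds; "effort": joint torques, N m; "tool_pos": TCP position; "orientation": TCP orientation; "wrist_force": force on the tool from outside, world axes, zero at the start; "moment": the same for the moment, N m; "opening": finger opening in m; "finger_force": force on a finger pad.
Only numpy, scipy, OpenCV 4.12 (cv2) and the standard library are available. Lean on these libraries where they do the work, as an engineer would, in place of code of your own. Each camera call takes 0.05 s, during which the arm holds its last target. There are 200 camera calls.

## Working session

There is one attempt and no reset: what is moved stays moved. The work goes in short steps, Python scripts to look and compute and a tool call to move; the robot and the scene stay as the last step left them, time stands still between calls to the robot, and variables do not carry over. Pictures are saved under pics/ and viewed, at most 10 in all, crops included, and the job is handed in when it is done.

Besides the shell and the picture viewer there is one more tool, called after ">>>" by a JSON object that holds its "api" and its "payload". play_rows: Moves the arm, as the interface text tells. Its arguments: {"type":"object","properties":{"travel":{"type":"array","items":{"type":"array","items":{"type":"number"}}},"yaw":{"type":"array","items":{"type":"number"}},"jaw":{"type":"number"}},"required":["travel","yaw"]}

```bash
mkdir -p pics
python3 - <<'E'
from plant import *
import cv2,numpy as np
print(sense()['tool_pos'],sense()['orientation'],tip_reach)
for n in ['scene','side']:
    d=get_image(n); cv2.imwrite(f'pics/{n}0.png',d['img'][:,:,::-1]); np.savez(f'{n}0.npz',**d); print(n,-d['R'].T@d['t'],d['R'][2])
E
```

```text
[ 0.21727015 -0.4776832   0.24616501] [-3.14034337e+00 -2.78684661e-04  4.26744537e-01] 0.008
scene [ 1.39780413 -0.17331888  1.37473318] [-0.52281654  0.10869341 -0.8454872 ]
side [0.1134567  0.63904646 0.68457358] [ 0.44402127 -0.63634879 -0.63079738]
```

View pics/scene0.png

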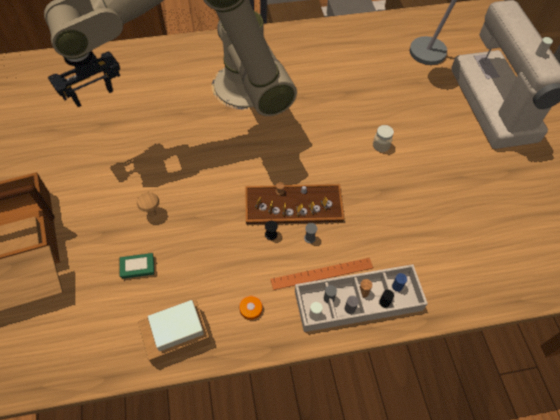

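View pics/side0.png

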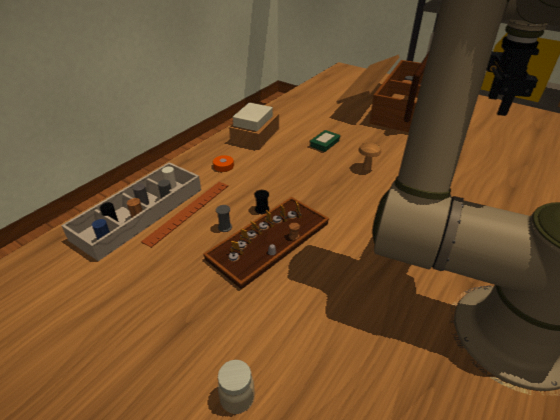

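The scene view shows the tray at about (246..343, 186..222), the bow towards the dark and grey reels (+x, image down), and the -y end at the left. I'll enlarge both views for measuring.

Run:
```python
import cv2,numpy as np
a=np.load('scene0.npz')['img'][175:245,240:350,::-1]; b=np.load('side0.npz')['img'][185:285,200:335,::-1]
cv2.imwrite('pics/c1.png',cv2.resize(a,None,fx=7,fy=7,interpolation=cv2.INTER_CUBIC))
cv2.imwrite('pics/c2.png',cv2.resize(b,None,fx=5.9,fy=5.9,interpolation=cv2.INTER_CUBIC))
```

```text
(no output)
```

View pics/c1.png

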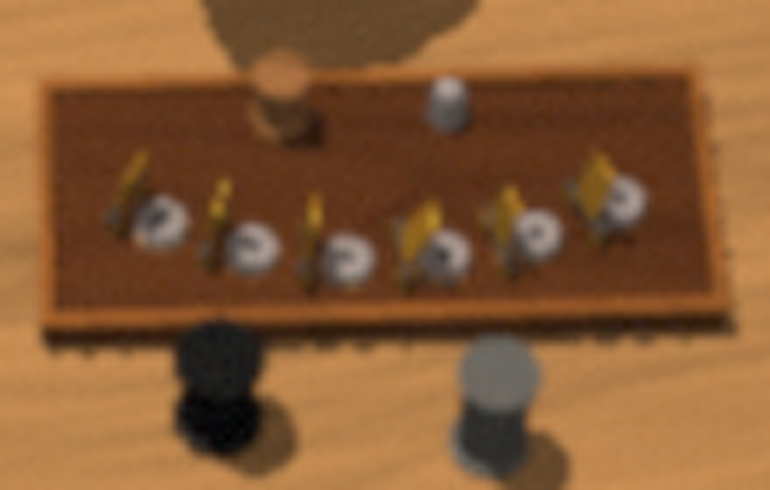

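View pics/c2.png

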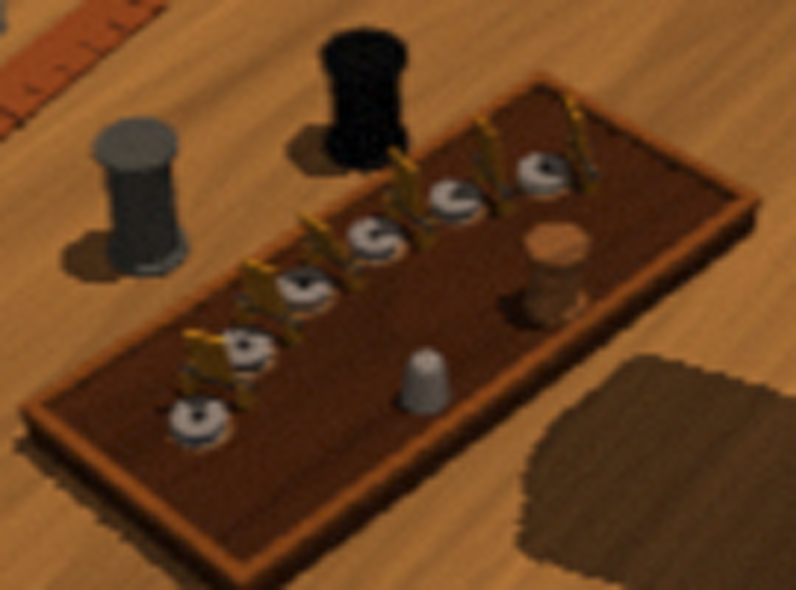

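Six bobbins are clear in both crops: scene crop centres from (161,222) to (620,199), and side crop centres from (543,173) to (199,418). Keepers stand to the -y side of each, with the reel and thimble on the -x side.

```bash
cat > h.py <<'E'
import numpy as np
from scipy.optimize import least_squares
def plane(d,px,z):
    px=np.atleast_2d(px).astype(float); K=np.array([[d['fx'],0,d['cx']],[0,d['fy'],d['cy']],[0,0,1]])
    r=(np.linalg.inv(K)@np.c_[px,np.ones(len(px))].T).T@d['R']; c=-d['R'].T@d['t']
    return c+r*((z-c[2])/r[:,2])[:,None]
def proj(d,X):
    c=np.atleast_2d(X)@d['R'].T+d['t']; return np.c_[d['fx']*c[:,0]/c[:,2]+d['cx'],d['fy']*c[:,1]/c[:,2]+d['cy']]
E
python3 - <<'E'
from h import *
s=np.load('scene0.npz');e=np.load('side0.npz')
sc=lambda p:(np.array(p)+.5)/7-.5+[240,175]
sd=lambda p:(np.array(p)+.5)/5.9-.5+[200,185]
np.set_printoptions(precision=4,suppress=True)
A=plane(s,sc([(161,222),(253,248),(348,259),(444,255),(536,234),(620,199)]),.023)[:,:2]
B=plane(e,sd([(543,173),(455,200),(375,239),(304,288),(246,350),(199,418)]),.023)[:,:2]
C=plane(s,sc([(45,80),(693,70),(728,303),(45,320)]),.021)[:,:2]
D=plane(e,sd([(755,202),(240,575),(28,408),(540,75)]),.021)[:,:2]
print(A,B,C,D,sep='\n')
for c in (C,D): print(c.mean(0),np.linalg.norm(np.diff(c,axis=0),axis=1),[np.arctan2(-v[0],v[1]) for v in (c[1]-c[0],c[2]-c[3])])
M=np.r_[A,B]; k=np.tile(np.arange(6),2)
def f(p): # centre of arc, angle of first hinge about centre
    t=p[2]+k*(42/220.)+18/220.
    return (p[:2]+.22*np.c_[np.cos(t),np.sin(t)]-M).ravel()
r=least_squares(f,[A[:,0].mean()-.2,A[:,1].mean(),-.5]); p=r.x
print(p,'res mm',(r.fun.reshape(-1,2)*1e3).round(1).tolist())
t=p[2]+np.arange(6)*42/220.
print('hinges',np.c_[p[:2]+.22*np.c_[np.cos(t),np.sin(t)],t])
E
```

```text
[[ 0.5468 -0.0294]
 [ 0.5671  0.0078]
 [ 0.5801  0.0475]
 [ 0.5855  0.0892]
 [ 0.582   0.1313]
 [ 0.5708  0.172 ]]
[[ 0.5442 -0.0266]
 [ 0.5648  0.0102]
 [ 0.5775  0.0501]
 [ 0.5829  0.0911]
 [ 0.5791  0.133 ]
 [ 0.57    0.1725]]
[[ 0.4616 -0.0673]
 [ 0.5078  0.2217]
 [ 0.6302  0.2058]
 [ 0.5861 -0.0872]]
[[ 0.4606 -0.0652]
 [ 0.5083  0.2226]
 [ 0.6289  0.2053]
 [ 0.5857 -0.0859]]
[0.5464 0.0682] [0.2927 0.1234 0.2963] [np.float64(-0.1586545879088909), np.float64(-0.14950345811139365)]
[0.5459 0.0692] [0.2917 0.1219 0.2944] [np.float64(-0.16413992660546095), np.float64(-0.14731796562053878)]
[ 0.364   0.0961 -0.6812] res mm [[-1.1, 1.4], [-1.3, 0.9], [-1.3, 1.1], [-1.6, 1.0], [-1.0, 0.8], [-0.5, 0.7], [1.4, -1.4], [1.0, -1.5], [1.3, -1.5], [0.9, -0.9], [1.9, -0.9], [0.2, 0.2]]
hinges [[ 0.5349 -0.0424 -0.6812]
 [ 0.5581 -0.0075 -0.4903]
 [ 0.5742  0.0312 -0.2994]
 [ 0.5827  0.0723 -0.1085]
 [ 0.5832  0.1142  0.0824]
 [ 0.5758  0.1555  0.2733]]
```

```bash
cat >> h.py <<'E'
C=np.array([.364,.0961]); T0=-.6812
def rows(s_list,z,start=None):
    "rows to arc positions s (mm from hinge 0), TCP height z, from the sensed pose"
    from plant import sense
    from scipy.spatial.transform import Rotation as Ro
    q=sense(); R=Ro.from_euler('xyz',q['orientation']).as_matrix(); yaw=q['orientation'][2]
    for s,zz in zip(s_list,np.broadcast_to(z,len(s_list))):
        t=T0+s/220.; P=np.r_[C+.22*np.array([np.cos(t),np.sin(t)]),zz]
        d=(t+np.pi/2-yaw+np.pi)%(2*np.pi)-np.pi
        print(s,P.round(4).tolist(),(R.T@(P-q['tool_pos'])*1e3).round(1).tolist(),round(-np.degrees(d),1))
E
python3 - <<'E'
from h import *
s=np.load('scene0.npz');e=np.load('side0.npz')
sc=lambda p:(np.array(p)+.5)/7-.5+[240,175]
sd=lambda p:(np.array(p)+.5)/5.9-.5+[200,185]
for n,z,a,b in [('small',.050,(282,70),(557,238)),('thimble',.038,(449,85),(428,355)),('dark',.052,(220,345),(364,48)),('grey',.060,(500,368),(136,140))]:
    P=(plane(s,sc(a),z)[0]+plane(e,sd(b),z)[0])/2
    print(n,P,'radial mm',np.linalg.norm(P[:2]-C)*1e3-220)
rows([-30],.13)
E
```

```text
small [0.49702016 0.03270103 0.05      ] radial mm -72.64399929519908
thimble [0.50851098 0.10669983 0.038     ] radial mm -75.10079810686602
dark [ 0.63394006 -0.02091624  0.052     ] radial mm 74.21155604656929
grey [0.66806899 0.09205363 0.06      ] radial mm 84.09590946729855
-30 [0.5145, -0.0644, 0.13] [441.6, -253.1, 116.6] -18.7
```

Bystanders are over 70 mm to the side of the row, so there is plenty of clearance. Going above the start with the jaw closing.

>>> {"api": "play_rows", "payload": {"travel": [[44,-25,10],[88,-50,20],[132,-76,30],[177,-101,40],[221,-127,50],[265,-152,60],[309,-177,70],[353,-202,80],[397,-228,90],[441,-253,100]], "yaw": [-2,-4,-6,-8,-10,-12,-14,-16,-18,-18.7], "jaw": 255}}

```text
clock: 1.35
tool_pos: [0.5147, -0.0635, 0.1462]
orientation: [-3.141, 0.0, 0.754]
wrist_force: [1.4, -1.0, 0.1]
opening: 0.0006
finger_force: 0.0
```

>>> {"api": "play_rows", "payload": {"travel": [[0,0,0],[0,0,0],[0,0,0]], "yaw": [0,0,0]}}

```text
clock: 1.72
tool_pos: [0.5137, -0.066, 0.147]
orientation: [3.141, -0.0, 0.752]
wrist_force: [0.8, 0.5, 0.0]
opening: 0.0002
finger_force: 0.0
```

Run:
```python
from h import *
from plant import *
import cv2
q=sense();print(q['clock'],q['tool_pos'],q['orientation'],q['opening'])
d=get_image('wrist');np.savez('wrist1.npz',**d)
im=cv2.resize(d['img'][:,:,::-1],(784,588))
t=T0+np.arange(6)*42/220
H=np.c_[C+.22*np.c_[np.cos(t),np.sin(t)],np.full(6,.027)]
for u,v in proj(d,H)*1.4: cv2.drawMarker(im,(int(np.clip(u,-999,999)),int(np.clip(v,-999,999))),(0,0,255),0,12,1)
cv2.imwrite('pics/w1.png',im); print(proj(d,H).round())
rows([-30,-30],[.08,.0395])
```

```text
1.725 [ 0.51369711 -0.06601724  0.14697851] [ 3.14130088e+00 -5.74114003e-05  7.51624491e-01] 0.00021729772083799046
[[276. 168.]
 [264. 117.]
 [241.  65.]
 [206.  15.]
 [161. -32.]
 [106. -71.]]
-30 [0.5145, -0.0644, 0.08] [1.6, -0.7, 67.0] -0.1
-30 [0.5145, -0.0644, 0.0395] [1.6, -0.7, 107.5] -0.1
```

View pics/w1.png

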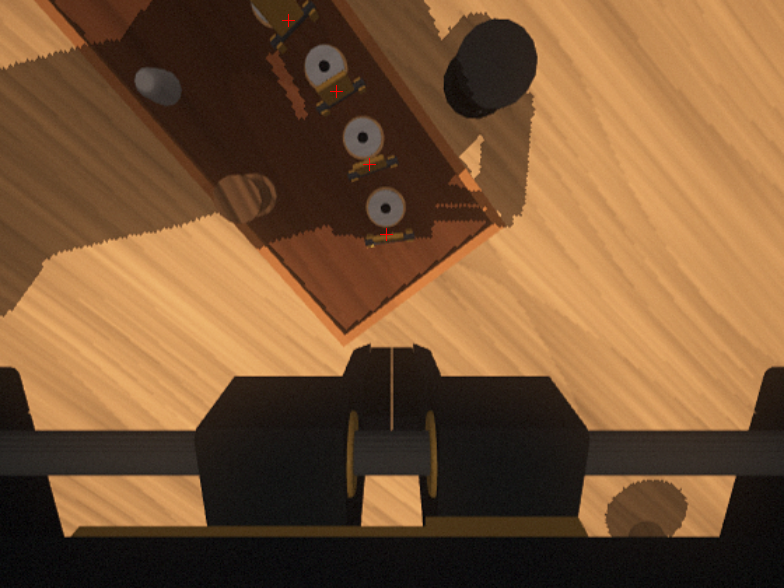

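The wrist view confirms the estimate: hinge 0 lies at about (389,239), predicted (386,233), which is 2–3 mm off and well within the finger width. Descending to the skim height.

>>> {"api": "play_rows", "payload": {"travel": [[0,0,25],[0,0,50],[0,0,75],[0,0,90],[0,0,100],[0,0,105],[0,0,107],[0,0,107],[0,0,107]], "yaw": [0,0,0,0,0,0,0,0,0]}}

```text
clock: 2.9
tool_pos: [0.5142, -0.0651, 0.0401]
orientation: [3.141, -0.0, 0.753]
wrist_force: [0.3, -0.2, -0.0]
opening: 0.0005
finger_force: 0.0
```

Run:
```python
from h import *
from plant import *
q=sense();print(q['clock'],q['tool_pos'],q['wrist_force'])
rows(range(-24,36,6),.0397)
```

```text
2.9 [ 0.5142301  -0.06510122  0.0400935 ] [ 0.28042149 -0.18151871 -0.04598723]
-24 [0.5188, -0.0602, 0.0397] [6.7, -0.4, 0.4] -1.6
-18 [0.523, -0.0559, 0.0397] [12.7, -0.7, 0.4] -3.1
-12 [0.5271, -0.0516, 0.0397] [18.7, -1.1, 0.4] -4.7
-6 [0.5311, -0.047, 0.0397] [24.6, -1.7, 0.4] -6.3
0 [0.5349, -0.0424, 0.0397] [30.6, -2.4, 0.4] -7.8
6 [0.5386, -0.0377, 0.0397] [36.5, -3.3, 0.4] -9.4
12 [0.5422, -0.0329, 0.0397] [42.4, -4.3, 0.4] -10.9
18 [0.5457, -0.028, 0.0397] [48.3, -5.6, 0.4] -12.5
24 [0.549, -0.023, 0.0397] [54.1, -6.9, 0.4] -14.1
30 [0.5521, -0.0179, 0.0397] [59.9, -8.5, 0.4] -15.6
```

>>> {"api": "play_rows", "payload": {"travel": [[6.5,0.5,0.3],[12.5,0.5,0.3],[18.5,0,0.3],[24.5,-0.5,0.3],[30.5,-1.5,0.3],[36.5,-2.3,0.3],[42.5,-3.3,0.3],[48.5,-4.5,0.3],[54,-6,0.3],[60,-7.5,0.3]], "yaw": [-1.5,-3,-4.5,-6,-7.8,-9.4,-11,-12.5,-14,-15.6]}}

```text
clock: 4.15
tool_pos: [0.5528, -0.0183, 0.0394]
orientation: [-3.141, 0.0, 1.027]
wrist_force: [-1.6, 0.1, 0.2]
opening: 0.0006
finger_force: 0.9
```

Run:
```python
from h import *
from plant import *
import cv2
q=sense();print(q['clock'],q['tool_pos'],q['wrist_force'])
d=get_image('side')['img'][185:285,200:335,::-1]
w=get_image('wrist')['img'][:,:,::-1]
cv2.imwrite('pics/s2.png',np.hstack([cv2.resize(d,(400,300),interpolation=cv2.INTER_CUBIC),cv2.resize(w,(400,300))]))
rows(range(36,96,6),.0397)
```

```text
4.15 [ 0.55280941 -0.01825347  0.03939592] [-1.61704763  0.10984674  0.24307484]
36 [0.5552, -0.0127, 0.0397] [5.7, -0.5, -0.4] -1.5
42 [0.5581, -0.0075, 0.0397] [11.7, -0.7, -0.4] -3.1
48 [0.5608, -0.0022, 0.0397] [17.7, -1.1, -0.4] -4.6
54 [0.5634, 0.0032, 0.0397] [23.7, -1.7, -0.4] -6.2
60 [0.5659, 0.0087, 0.0397] [29.7, -2.4, -0.4] -7.8
66 [0.5682, 0.0143, 0.0397] [35.6, -3.3, -0.4] -9.3
72 [0.5704, 0.0199, 0.0397] [41.5, -4.4, -0.4] -10.9
78 [0.5724, 0.0255, 0.0397] [47.4, -5.6, -0.4] -12.4
84 [0.5742, 0.0312, 0.0397] [53.2, -7.0, -0.4] -14.0
90 [0.5759, 0.037, 0.0397] [59.0, -8.5, -0.4] -15.6
```

View pics/s2.png

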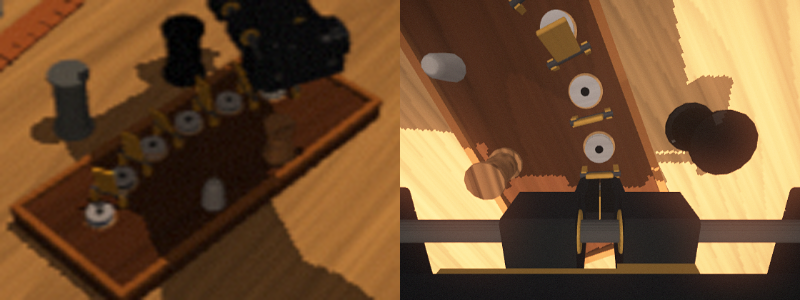

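The wrist view shows keeper 1 centred just ahead of the fingers at (600,175), forces are small, and the tray hasn't moved. Continuing.

>>> {"api": "play_rows", "payload": {"travel": [[6,0,0],[12,0,0],[18,-0.3,0],[24,-0.8,0],[30,-1.5,0],[36,-2.4,0],[42,-3.5,0],[47.5,-4.7,0],[53.5,-6,0],[59,-7.5,0]], "yaw": [-1.5,-3,-4.6,-6.2,-7.8,-9.3,-10.9,-12.4,-14,-15.6]}}

```text
clock: 5.5
tool_pos: [0.577, 0.0362, 0.0394]
orientation: [-3.142, -0.0, 1.3]
wrist_force: [-0.2, 0.9, 0.7]
opening: 0.0001
finger_force: 0.1
```

Run:
```python
from h import *
from plant import *
q=sense();print(q['clock'],q['tool_pos'],q['wrist_force'])
rows(range(96,156,6),.0397)
```

```text
5.5 [0.57696486 0.03622492 0.0394139 ] [-0.19289064  0.91954454  0.74892431]
96 [0.5774, 0.0428, 0.0397] [6.4, -1.3, -0.3] -1.5
102 [0.5788, 0.0486, 0.0397] [12.4, -1.5, -0.3] -3.1
108 [0.58, 0.0545, 0.0397] [18.4, -1.9, -0.3] -4.6
114 [0.5811, 0.0604, 0.0397] [24.4, -2.5, -0.3] -6.2
120 [0.582, 0.0663, 0.0397] [30.3, -3.2, -0.3] -7.8
126 [0.5827, 0.0723, 0.0397] [36.3, -4.1, -0.3] -9.3
132 [0.5833, 0.0783, 0.0397] [42.2, -5.2, -0.3] -10.9
138 [0.5837, 0.0842, 0.0397] [48.1, -6.4, -0.3] -12.4
144 [0.5839, 0.0902, 0.0397] [53.9, -7.8, -0.3] -14.0
150 [0.584, 0.0962, 0.0397] [59.7, -9.3, -0.3] -15.6
```

>>> {"api": "play_rows", "payload": {"travel": [[6.2,-0.3,0],[12.4,-0.6,0],[18.4,-1,0],[24.4,-1.5,0],[30.3,-2.2,0],[36.3,-3.1,0],[42.2,-4.2,0],[48,-5.4,0],[54,-6.8,0],[60,-8.3,0]], "yaw": [-1.5,-3,-4.6,-6.2,-7.8,-9.3,-10.9,-12.4,-14,-15.6]}}

```text
clock: 6.75
tool_pos: [0.585, 0.0962, 0.0394]
orientation: [-3.142, -0.0, 1.572]
wrist_force: [0.8, -0.2, -0.0]
opening: 0.0002
finger_force: 0.0
```

Run:
```python
from h import *
from plant import *
q=sense();print(q['clock'],q['tool_pos'],q['wrist_force'])
rows(range(156,216,6),.0397)
```

```text
6.75 [0.58504463 0.09623517 0.03943539] [ 0.75591648 -0.21617634 -0.02140522]
156 [0.5839, 0.1022, 0.0397] [6.0, -1.1, -0.3] -1.5
162 [0.5837, 0.1082, 0.0397] [12.0, -1.4, -0.3] -3.1
168 [0.5833, 0.1142, 0.0397] [18.0, -1.8, -0.3] -4.7
174 [0.5827, 0.1202, 0.0397] [24.0, -2.3, -0.3] -6.2
180 [0.5819, 0.1261, 0.0397] [29.9, -3.1, -0.3] -7.8
186 [0.581, 0.1321, 0.0397] [35.8, -4.0, -0.3] -9.3
192 [0.58, 0.138, 0.0397] [41.7, -5.0, -0.3] -10.9
198 [0.5788, 0.1439, 0.0397] [47.6, -6.2, -0.3] -12.5
204 [0.5774, 0.1497, 0.0397] [53.5, -7.6, -0.3] -14.0
210 [0.5758, 0.1555, 0.0397] [59.3, -9.1, -0.3] -15.6
```

>>> {"api": "play_rows", "payload": {"travel": [[6,-0.2,0],[12,-0.5,0],[18,-0.9,0],[24,-1.4,0],[30,-2.2,0],[36,-3,0],[42,-4,0],[47.6,-5.2,0],[53.5,-6.6,0],[59.5,-8,0]], "yaw": [-1.5,-3,-4.6,-6.2,-7.8,-9.3,-10.9,-12.4,-14,-15.6]}}

```text
clock: 8.0
tool_pos: [0.577, 0.1557, 0.0394]
orientation: [3.142, -0.0, 1.844]
wrist_force: [1.3, -1.2, 1.9]
opening: 0.0007
finger_force: 0.1
```

>>> {"api": "play_rows", "payload": {"travel": [[6,-0.2,0],[12,-0.5,0],[18,-0.9,0],[24,-1.4,0],[30,-2.2,0],[34,-2.8,0],[36,-3,0],[36,-3,0]], "yaw": [-1.5,-3,-4.6,-6.2,-7.8,-9,-9.3,-9.3]}}

```text
clock: 9.0
tool_pos: [0.5645, 0.1892, 0.0394]
orientation: [-3.142, -0.0, 2.005]
wrist_force: [0.3, 0.1, -0.1]
opening: 0.0006
finger_force: 0.0
```

>>> {"api": "play_rows", "payload": {"travel": [[0,0,-15],[0,0,-45],[0,0,-90],[-30,0,-130],[-60,0,-150],[-60,0,-150],[-60,0,-150]], "yaw": [0,0,0,0,0,0,0]}}

```text
clock: 9.88
tool_pos: [0.5892, 0.1352, 0.189]
orientation: [-3.141, -0.001, 2.005]
wrist_force: [-0.4, 0.5, -0.6]
opening: 0.0005
finger_force: 0.0
```

Run:
```python
from plant import *
import cv2,numpy as np
q=sense();print(q['clock'],q['tool_pos'],q['wrist_force'])
d=get_image('side')['img'][185:285,200:335,::-1]
w=get_image('wrist')['img'][:,:,::-1]
c=get_image('scene')['img'][175:245,240:350,::-1]
cv2.imwrite('pics/s3.png',np.vstack([np.hstack([cv2.resize(d,(400,300),interpolation=cv2.INTER_CUBIC),cv2.resize(w,(400,300))]),np.pad(cv2.resize(c,(471,300),interpolation=cv2.INTER_CUBIC),((0,0),(0,329),(0,0)))]))
```

```text
9.875 [0.58918036 0.13521123 0.18903756] [-0.44600721  0.45490665 -0.60851397]
```

View pics/s3.png

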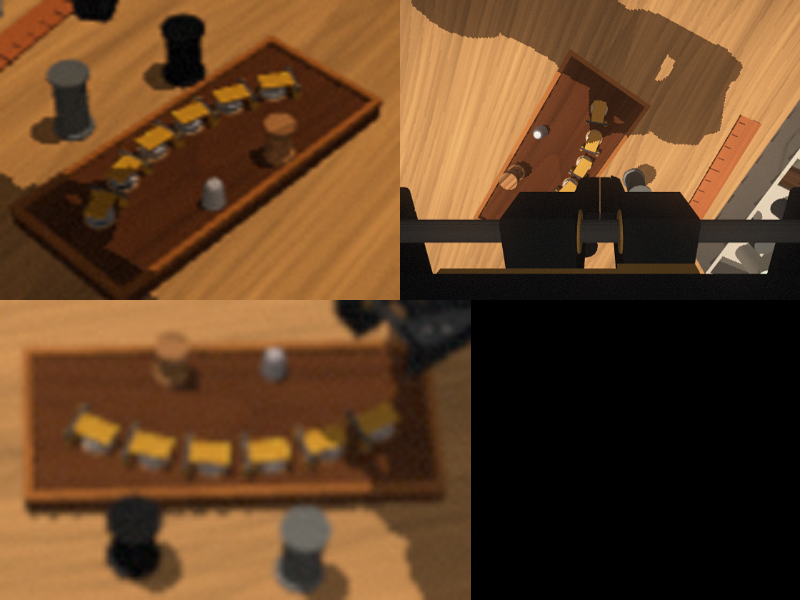

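All six keepers lie flat over their bobbins in both the side and scene views. The tray and bystanders are where they were, and the arm is clear.

```bash
python3 -c "
from plant import *
print(finish_job())"
```

```text
the job is handed in; nothing more can be done
None
```

I ran the closed fingertips along the row from the -y end and handed the job in at about 10 s; the last pictures show all six keepers folded down, and the tray and other things where they stood, but `finish_job` returned no verdict.

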